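Index the vial carousel to the next hole

TASK

The vial under the sampling needle is finished: bring the next one there. With the fingertips, press the plunger cap on the carousel's arm down to free the carousel, turn it clockwise (seen from above) by one hole only, without going past it, and let the plunger spring back out so that the carousel is locked again. Lift nothing: leave the vials standing in their sockets and do not disturb the things on the bench.

Things in the scene. Friction and masses are not known exactly. Their poses are not given: they have to be found in the camera images.
- hub (a point): top centre of the carousel's steel hub, on its vertical axis, 98 mm above the bench. The stand (foot 210 mm across) is fixed; the white disc (168 mm across) turns above a fixed 230 mm aluminium index plate with eight holes at radius 98 mm, every 45 degrees. Eight vial sockets at radius 62 mm; vial tops 118 mm above the bench
- cap_top (a point): centre of the top of the round black plunger cap (28 mm across) on the end of the carousel's one outward arm, 128 mm from the hub axis; 100 mm above the bench when the plunger is out, 88 mm when fully in. It moves with the arm and the plunger. Shut fingertips fit between the cheeks beside it, press the cap and, kept down, push a cheek sideways to turn the carousel
- cheek_lead (a point): top centre of the leading (clockwise) upright cheek of the arm: an aluminium plate 6 mm thick, 38 mm long along the arm, its top 116 mm above the bench, its inner face 28 mm from the centre of the cap. Inward and outward of the cap it is open between the cheeks
- cheek_trail (a point): top centre of the trailing cheek, the mirror image of the leading one: the inner faces are 56 mm apart with the cap midway
- plunger (a joint): how far the plunger is pressed down: 0 out (pin in a hole, carousel locked) to 0.012 m fully in. Spring: about 4 N to start, 7 N fully in. The pin is clear of the index plate from about 0.010 m on. Released between two holes the pin rubs under the plate and the plunger stays at about 0.009 m; it springs out to 0 by itself when the pin comes over a hole
- carousel (a joint): angle of the carousel, rad, 0 at the start, growing clockwise seen from above; the next hole clockwise is at 0.785. It turns with light friction (about 1 to 3 N at the plunger) and stays where it is left. In a hole it has about 0.015 rad of play either way
- needle_tip (a point): tip of the fixed steel sampling needle, 130 mm above the bench, 62 mm from the hub axis. It hangs from a head (233 mm above the bench at its top) on a column 150 mm from the hub axis; at the start it points at the finished vial
- vial_next_mid (a point): loose capped amber vial, 22 mm across, 50 mm tall, standing in a square socket (walls 20 mm high) of the carousel; this point is its centre, half-way up. This is the vial to bring under the needle, one socket away from it
- vial_done_mid (a point): loose capped amber vial, 22 mm across, 50 mm tall, standing in a square socket (walls 20 mm high) of the carousel; this point is its centre, half-way up. The finished vial, under the needle at the start
- vial_c_mid (a point): loose capped amber vial, 22 mm across, 50 mm tall, standing in a square socket (walls 20 mm high) of the carousel; this point is its centre, half-way up. Another vial
- vial_d_mid (a point): loose capped amber vial, 22 mm across, 50 mm tall, standing in a square socket (walls 20 mm high) of the carousel; this point is its centre, half-way up. Another vial
- reagent_bottle: loose clear bottle with a blue cap, 60 mm across, 130 mm tall; a bystander; origin at the centre of its underside
- jar: loose small amber jar, 44 mm across, 55 mm tall; a bystander; origin at the centre of its underside
- tip_box: loose blue pipette-tip box, 85 x 120 x 55 mm tall; a bystander; origin at the centre of its underside
- culture_flask: loose flat clear culture flask with orange content, 35 x 75 mm, 120 mm tall; a bystander; origin at the centre of its underside
- beaker: loose glass beaker, 68 mm across, 85 mm tall; a bystander; origin at the centre of its underside
- slide_box: loose flat yellow slide box, 60 x 100 x 30 mm tall; a bystander; origin at the centre of its underside

How it is judged (in metres and radians):
On the way, in this order (a step that is already met when the one before it is completed fails the run):
1. the plunger is pressed in while the carousel is still at its first hole (value of joint plunger above 0.0085 m and value of joint carousel below 0.1 rad), for 0.05 s.
2. the carousel has left its hole, turning clockwise (value of joint carousel above 0.2 rad), for 0.05 s.
At the end, for the whole second after the job is handed in: The carousel stands still one hole (0.785 rad, within 0.04) clockwise of its start, the plunger has sprung out (within 2 mm), the next vial is under the needle (within 6 mm sideways), all four vials upright (0.15 rad) and down in their sockets (within 5 mm) (value of joint carousel between 0.745398 and 0.825398 rad and value of joint plunger below 0.002 m and horizontal distance between vial_next_mid and needle_tip below 0.006 m and angle between each of vial_next_mid, vial_done_mid, vial_c_mid, vial_d_mid's own z axis and vertical below 0.15 rad and height (world z) of vial_next_mid between 0.088 and 0.098 m and height (world z) of vial_done_mid between 0.088 and 0.098 m and height (world z) of vial_c_mid between 0.088 and 0.098 m and height (world z) of vial_d_mid between 0.088 and 0.098 m and velocity of joint carousel between -0.05 and 0.05 rad/s); the robot touches nothing.
It fails at once if the carousel is turned past the next hole (by more than 0.2 rad) (value of joint carousel above 0.985398 rad).
It fails at once if the carousel is turned the wrong way (more than 0.1 rad) (value of joint carousel below -0.1 rad).
It fails at once if a vial is lifted out or tipped (height (world z) of any of vial_next_mid, vial_done_mid, vial_c_mid, vial_d_mid above 0.103 m or angle between any of vial_next_mid, vial_done_mid, vial_c_mid, vial_d_mid's own z axis and vertical above 0.35 rad).
It fails at once if a thing on the bench is moved (more than 15 mm), lifted or tipped (distance of any of reagent_bottle, jar, tip_box, culture_flask, beaker, slide_box from where it was at the start of the episode above 0.015 m or angle between any of reagent_bottle, jar, tip_box, culture_flask, beaker, slide_box's own z axis and vertical above 0.3 rad).
It also fails if it takes over 42 s, if anything falls off the work surface, if the arm or the gripper's body presses on something with over 40 N, if the wrist force passes 120 N, or if a joint passes its speed limit or range.

ROBOT

A 6-joint arm with a two-finger parallel gripper is mounted at the origin on the work surface. World frame = base frame: x ahead of the robot, y to its left, z up, the work surface at z = 0. Lengths are in mm, angles in rad, forces in N, time in s.
With the tool pointing down it reaches from about 375 to 900 mm from the base axis. Payload 3.1 kg.
Tool frame: the origin (TCP) lies between the finger pads; the fingertips stand 19 mm ahead of it and the grasp point (between the pads) is the TCP; z points along the fingers, y is the direction in which the jaws open and shut (so a half turn about z gives the same grasp; the last joint's range is limited). The gripper opens to 85 mm and grips with 20 to 120 N. Pads are 22 mm wide; open, the fingers measure 114 mm over their backs; the gripper's body (76 mm by 85 mm) begins 54 mm behind the grasp point. The pads swing forward as they close: fully open they stand 13 mm farther back than shut.
Start: joints at [1.024, 0.527, 1.433, -0, 1.181, -0.178], TCP at [225.269, 582.967, 250.31] pointing down, gripper open.
Joint ranges: [-3.08, 3.08], [-0.75, 2.2], [0.22, 2.44], [-1.43, 4.57], [0, 2.65], [-2.85, 2.85]. Speed limits (rad/s): [2.79, 2.79, 3.14, 3.14, 3.14, 3.14].

INTERFACE

Orientations are given as a unit quaternion [w, x, y, z].
In Python, from rig import r, viewer, job gives the robot as it stands.
- The arm moves only by the tool arm_command, never from a script. Its argument "plan" is a list that holds one entry, the list of rows, each a list of 5 numbers: the shift along the tool's x, y, z in cm, then the turn about the tool's z in rad, then the opening in per cent of the stroke, from 0 (shut) to 100 (fully open). A call has 1 to 12 rows; each row shifts and turns the pose as measured when the row begins, along the tool's axes as they then stand; what a row does not reach is not made up. A row lasts 1/8 s, in which the tool goes at most 62.5 mm and 10.7 degrees, less where a joint would pass 70% of its speed; a pose out of reach is approached as far as the arm can. A call with a gripper value outside its range is refused whole. The fingers move at their own pace and stop on an object; "newtons" is the grip in N (left out, the last holds). Time passes only in rows, so rows that do not move let the fingers close. It gives the time, the measured TCP pose, the force and the opening at its end, in the units of the state.
- r.state(): the state, without advancing time (a new reading comes with each control period).
- viewer.read_camera(name): name is "side" or "top" or "wrist"; returns the picture (400x640x3 uint8, red, green, blue); there is no depth.
- viewer.camera_info(name): a dict with "intrinsics" (3x3 intrinsics, pixels), "rvec" (rotation vector, rad) and "tvec" (3), from world to camera coordinates, as OpenCV has them; the wrist camera has in their place "hand_eye" (4x4, takes a point from camera to tool coordinates, whose origin is the TCP and whose axes are the flange's). Camera axes: x right, y down, z forward; pixel columns grow to the right and rows downward; lengths in mm; the calibration is good to about 2 mm. A picture is of the moment at which its call begins: read the wrist's pose just before it. camera_info takes no time and is no camera call.
- job.finish_job(): hands the job in, once; it reports no verdict.
The state is a dict: "time_s": time; "joint_pos": joint angles; "dq": joint speeds; "joint_torque": joint torques, N m; "eef_pos": TCP position; "orientation": TCP orientation; "contact_force": force on the tool from outside, world axes, zero at the start; "moment": the same for the moment, N m; "finger_gap": finger opening in mm.
Only numpy, scipy, OpenCV 4.12 (cv2) and the standard library are available. Lean on these libraries where they do the work, as an engineer would, in place of code of your own. Each camera call takes 0.05 s, during which the arm holds its last target. There are 200 camera calls.

## Working session

There is one attempt and no reset: what is moved stays moved. The work goes in short steps, Python scripts to look and compute and a tool call to move; the robot and the scene stay as the last step left them, time stands still between calls to the robot, and variables do not carry over. Pictures are saved under pics/ and viewed, about 8 in all and at most 12, crops included, and the job is handed in when it is done.

Besides the shell and the picture viewer there is one more tool, called as name([rows], argument=value, ...), one row to a line, values as JSON. arm_command: Moves the arm, as the interface text tells. Its arguments: {"type":"object","properties":{"plan":{"type":"array"},"newtons":{"type":"number"}},"required":["plan"]}

```bash
mkdir -p pics
python3 - <<'E'
from rig import r, viewer, job
import cv2, numpy as np
s=r.state(); print(s)
for n in ("top","side"):
    im=viewer.read_camera(n); cv2.imwrite(f"pics/{n}0.png",im[:,:,::-1]); c=viewer.camera_info(n); print(n,c)
print(viewer.camera_info("wrist"))
E
```

```text
{'time_s': 0.0, 'joint_pos': array([ 1.02350961e+00,  5.28424655e-01,  1.43390443e+00,  1.94826613e-05,
        1.18137123e+00, -1.78488283e-01]), 'dq': array([ 1.60185952e-03, -1.99136412e-04, -9.90584104e-04,  3.91841515e-04,
       -7.92005896e-05, -1.16258376e-03]), 'joint_torque': array([-6.57737655e-04, -4.42355525e+01, -1.78024542e+01, -1.26807813e-04,
        8.38401873e-03,  2.91549163e-06]), 'eef_pos': array([224.9176564 , 582.41219108, 249.35838658]), 'orientation': array([-3.82505257e-04,  1.83359512e-01,  9.83045359e-01, -9.82003385e-04]), 'contact_force': array([-0.36353339, -0.50816505,  0.00797183]), 'moment': array([-0.00258139, -0.02731771,  0.0503053 ]), 'finger_gap': 85.1999860684725}
top {'intrinsics': array([[461.89645271,   0.        , 316.73632497],
       [  0.        , 461.89645271, 195.31011339],
       [  0.        ,   0.        ,   1.        ]]), 'rvec': array([ 2.20858397, -2.15879031,  0.08661338]), 'tvec': array([   2.35729279,  554.50841501, 1401.09793305])}
side {'intrinsics': array([[441.76527638,   0.        , 315.62360842],
       [  0.        , 441.76527638, 195.71510006],
       [  0.        ,   0.        ,   1.        ]]), 'rvec': array([ 2.18030903, -0.31996042,  0.1495629 ]), 'tvec': array([-536.15094864,  178.76984556, 1055.30936575])}
{'intrinsics': array([[360.30989322,   0.        , 322.05030205],
       [  0.        , 360.30989322, 195.31390813],
       [  0.        ,   0.        ,   1.        ]]), 'hand_eye': array([[ 2.54178928e-04, -9.55222645e-01, -2.95887874e-01,
         7.42476667e+01],
       [ 9.99999952e-01,  2.94416225e-04, -9.14337218e-05,
        -1.54130533e-01],
       [ 1.74453753e-04, -2.95887837e-01,  9.55222674e-01,
        -1.22920771e+02],
       [ 0.00000000e+00,  0.00000000e+00,  0.00000000e+00,
         1.00000000e+00]])}
```

View pics/top0.png

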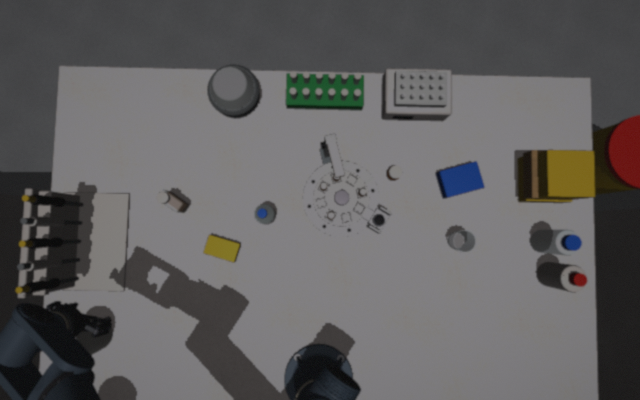

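View pics/side0.png

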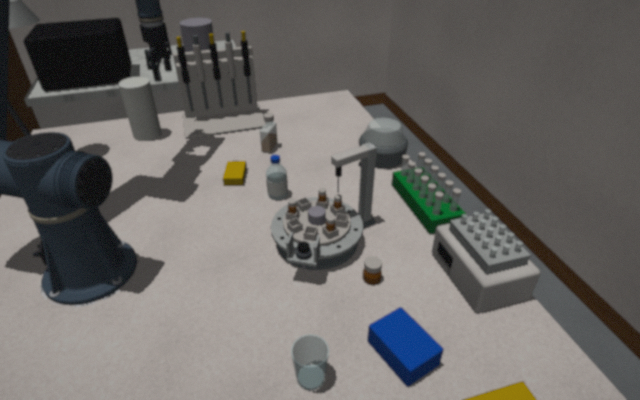

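```bash
cat > h.py <<'E'
import cv2, numpy as np
from rig import r, viewer, job
def cam(n):
    c=viewer.camera_info(n); R=cv2.Rodrigues(np.array(c['rvec']))[0]
    return np.array(c['intrinsics']),R,np.array(c['tvec'])
def ray(n,uv,z):
    K,R,t=cam(n); d=R.T@np.linalg.inv(K)@np.array([*uv,1.]); o=-R.T@t
    return o+d*(z-o[2])/d[2]
def proj(n,P):
    K,R,t=cam(n); p=(R@np.atleast_2d(P).T).T+t; p=p@K.T; return p[:,:2]/p[:,2:]
E
python3 - <<'E'
from h import *
a=cv2.imread('pics/top0.png'); b=cv2.imread('pics/side0.png')
A=cv2.resize(a[120:250,290:420],(600,600),interpolation=cv2.INTER_CUBIC)
B=cv2.resize(b[130:280,255:405],(600,600),interpolation=cv2.INTER_CUBIC)
cv2.imwrite('pics/ctop.png',cv2.convertScaleAbs(A,alpha=1.5)); cv2.imwrite('pics/cside.png',cv2.convertScaleAbs(B,alpha=1.5))
print(ray('top',(342,198),98),ray('top',(379,220),100))
print(ray('side',(317,215),98),ray('side',(304,248),100))
print(proj('top',[[0,0,0],[225,583,250],[500,0,0]]))
E
```

```text
[542.2623551  -58.56534411  98.        ] [ 480.67992476 -166.84136537  100.        ]
[541.9127119  -72.93516519  98.        ] [ 481.09231381 -177.85451438  100.        ]
[[317.51344778 378.11351624]
 [ 89.53136638 313.10003059]
 [321.1282836  213.31285057]]
```

View pics/ctop.png

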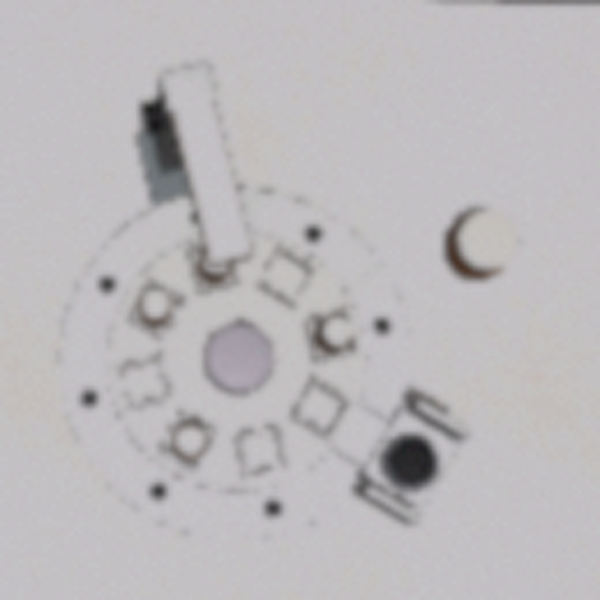

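View pics/cside.png

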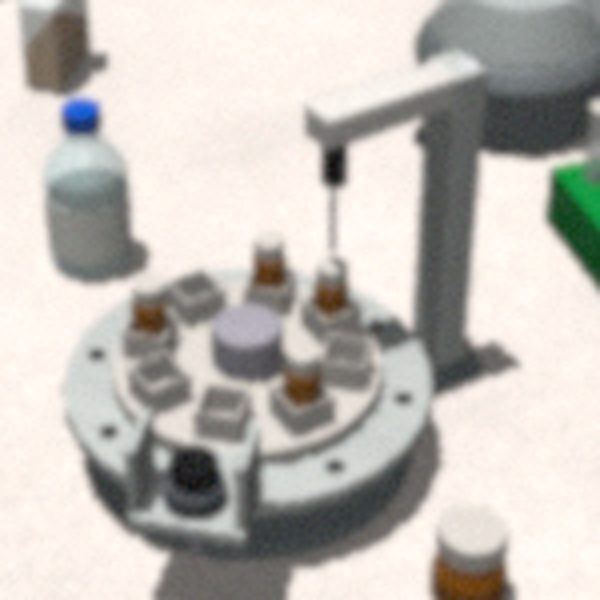

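```bash
cat >> h.py <<'E'
def tri(ua,ub):
    Ps=[cam(n)[0]@np.c_[cam(n)[1],cam(n)[2]] for n in('top','side')]
    X=cv2.triangulatePoints(Ps[0],Ps[1],np.array(ua,float),np.array(ub,float))[:,0]; return X[:3]/X[3]
def delta(target,yang=None):
    "tool-frame shift (cm) to world target mm, turn (rad) to bring tool y to yang (deg)"
    s=r.state(); q=s['orientation']; from scipy.spatial.transform import Rotation as Ro
    R=Ro.from_quat([*q[1:],q[0]]).as_matrix(); ya=np.degrees(np.arctan2(R[1,1],R[0,1]))
    print('pos',s['eef_pos'].round(1),'yang',round(ya,1),'t',round(s['time_s'],2),'F',s['contact_force'].round(1),'tilt',R[:,2].round(3))
    print('shift cm',(R.T@(np.array(target)-s['eef_pos'])/10).round(2),'turn',None if yang is None else np.radians(ya-yang).round(3))
E
python3 - <<'E'
from h import *
a=cv2.imread('pics/top0.png'); b=cv2.imread('pics/side0.png')
def blob(im,box,f):
    x0,y0,x1,y1=box; m=f(im[y0:y1,x0:x1].astype(int)).astype(np.uint8)
    n,l,s,c=cv2.connectedComponentsWithStats(m); i=1+np.argmax(s[1:,4]); return c[i]+[x0,y0],s[i]
dark=lambda p:p.max(2)<75
lav=lambda p:(p[...,0]-p[...,1]>8)
tc,st=blob(a,(365,205,395,235),dark); print('cap top',tc,st)
th,st=blob(a,(325,180,360,215),lav); print('hub top',th,st)
sh,st=blob(b,(300,195,335,230),lav); print('hub side',sh,st)
sc,st=blob(b,(292,235,315,262),dark); print('cap side',sc,st)
print(ray('top',tc,100),ray('top',th,98),ray('side',sh,90),ray('side',(303.8,246.5),100),ray('side',(317.3,211.5),98))
delta([481,-168,250],-29.6)
# index holes in top view (crop px)
h=np.array([[313,233],[382,325],[273,508],[158,491],[89,399],[107,284]])*130/600+[290,120]
P=np.array([ray('top',x,70) for x in h]);
M=np.c_[2*P[:,:2],np.ones(6)]; s=np.linalg.lstsq(M,(P[:,:2]**2).sum(1),rcond=None)[0]
print('circle',s[:2],np.sqrt(s[2]+s[0]**2+s[1]**2),np.degrees(np.arctan2(P[:,1]-s[1],P[:,0]-s[0])).round(1))
E
```

```text
cap top [378.33962264 219.68867925] [  8   9  12  12 106]Traceback (most recent call last):
  File "<stdin>", line 9, in <module>
  File "<stdin>", line 5, in blob
    return _wrapfunc(a, 'argmax', axis=axis, out=out, **kwds)
    return bound(*args, **kwds)
ValueError: attempt to get argmax of an empty sequence
```

Run:
```python
from h import *
tc=(378.34,219.69); th=(341.6,197.4)
print(ray('top',tc,100),ray('top',th,98),ray('side',(303.8,246.5),100),ray('side',(317.3,211.5),98))
print(tri(tc,(303.8,246.5)),tri(th,(317.3,211.5)))
delta([481,-168,250],-29.6)
h=np.array([[313,233],[382,325],[273,508],[158,491],[89,399],[107,284]])*130/600+[290,120]
for z in (65,75):
    P=np.array([ray('top',x,z) for x in h]);
    M=np.c_[2*P[:,:2],np.ones(6)]; s=np.linalg.lstsq(M,(P[:,:2]**2).sum(1),rcond=None)[0]
    print('circle',s[:2],np.sqrt(s[2]+s[0]**2+s[1]**2),np.degrees(np.arctan2(P[:,1]-s[1],P[:,0]-s[0])).round(1))
```

```text
[ 481.53366315 -164.91722599  100.        ] [543.98688542 -57.36823388  98.        ] [ 481.93437306 -173.07952048  100.        ] [546.49367456 -60.08384884  98.        ]
[ 482.62860939 -166.00183385   93.44741905] [545.53231581 -57.7834845   96.26976188]
pos [224.9 582.4 249.4] yang 68.9 t 0.1 F [-0.7 -0.4  0.2] tilt [-0.001 -0.002 -1.   ]
shift cm [-5.094e+01 -6.077e+01  4.000e-02] turn 1.719
circle [543.6777815  -57.74546878] 97.58346210516197 [ -29.8  -74.7 -164.7  150.2  105.7   60.2]
circle [542.96495484 -57.19534279] 96.87340201086555 [ -29.8  -74.7 -164.7  150.2  105.7   60.2]
```

arm_command([
  [[-2,-2.4,0,0,0],[-3.9,-4.6,0,0,0],[-3.9,-4.6,0,0,0],[-3.9,-4.6,0,0,0],[-3.9,-4.6,0,0,0],[-3.9,-4.6,0,0,0],[-3.9,-4.6,0,0,0],[-3.9,-4.6,0,0,0],[-3.9,-4.6,0,0,0],[-3.9,-4.6,0,0,0],[-3.9,-4.6,0,0,0],[-3.9,-4.6,0,0,0]],
], newtons=30)

```text
time_s: 1.6
eef_pos: [459.9, -89.1, 247.9]
orientation: [0.001, 0.179, 0.984, -0.0]
contact_force: [0.7, 1.1, -0.4]
finger_gap: -0.1
```

arm_command([
  [[0,0,0,0.17,0],[0,0,0,0.17,0],[0,0,0,0.17,0],[0,0,0,0.17,0],[0,0,0,0.17,0],[0,0,0,0.17,0],[0,0,0,0.17,0],[0,0,0,0.17,0],[0,0,0,0.17,0],[0,0,0,0.17,0],[0,0,0,0,0]],
])

```text
time_s: 2.98
eef_pos: [459.3, -94.6, 244.6]
orientation: [-0.002, 0.874, 0.487, -0.001]
contact_force: [0.5, 0.2, -0.0]
finger_gap: -0.2
```

Run:
```python
from h import *
delta([481,-167,200],-29.7)
```

```text
pos [459.3 -94.6 244.6] yang -31.8 t 2.98 F [ 0.5  0.2 -0. ] tilt [-0.004  0.002 -1.   ]
shift cm [-5.01  5.68  4.43] turn -0.036
```

arm_command([
  [[-2.5,2.8,1.5,-0.035,0],[-2.5,2.8,1.5,0,0],[0,0,1.3,0,0],[0,0,0,0,0]],
])

```text
time_s: 3.48
eef_pos: [481.7, -166.6, 199.8]
orientation: [-0.003, 0.862, 0.508, -0.001]
contact_force: [1.0, 0.0, 0.1]
finger_gap: 0.4
```

```bash
cat >> h.py <<'E'
from scipy.spatial.transform import Rotation as Ro
def wcam(s):
    c=viewer.camera_info('wrist'); q=s['orientation']; T=np.eye(4); T[:3,:3]=Ro.from_quat([*q[1:],q[0]]).as_matrix(); T[:3,3]=s['eef_pos']
    return np.array(c['intrinsics']),T@np.array(c['hand_eye'])
def wray(s,uv,z):
    K,C=wcam(s); d=C[:3,:3]@np.linalg.inv(K)@np.array([*uv,1.]); o=C[:3,3]; return o+d*(z-o[2])/d[2]
E
python3 - <<'E'
from h import *
s=r.state(); im=viewer.read_camera('wrist'); cv2.imwrite('pics/w1.png',im[:,:,::-1])
np.save('w1.npy',np.r_[s['eef_pos'],s['orientation']])
delta([481,-167,200],-29.7)
E
```

```text
pos [ 482.4 -167.   200.4] yang -29.0 t 3.52 F [-0.2  0.6  0.4] tilt [-0.003  0.002 -1.   ]
shift cm [-0.07 -0.12  0.04] turn 0.012
```

View pics/w1.png

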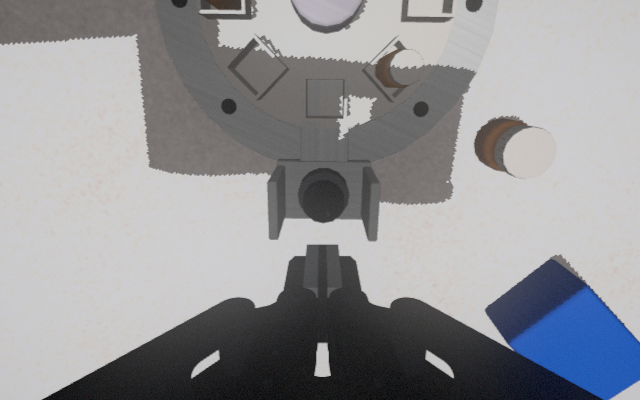

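Run:
```python
from h import *
a=np.load('w1.npy'); s={'eef_pos':a[:3],'orientation':a[3:]}
im=cv2.imread('pics/w1.png'); m=(im[165:225,297:352].max(2)<42).astype(np.uint8)
n,l,st,c=cv2.connectedComponentsWithStats(m); i=1+np.argmax(st[1:,4]); print(c[i]+[297,165],st[i])
cap=wray(s,(324.5,191.5),100); print('cap',cap)
h=[(229,106),(421,109)]; P=np.array([wray(s,x,70)[:2] for x in h]); print(P,np.linalg.norm(P[0]-P[1]))
# hub from the two holes (98 mm, 22.5 deg each side)
for z in (60,70,80):
    P=np.array([wray(s,x,z)[:2] for x in h]); d=P[1]-P[0]; L=np.linalg.norm(d); n=np.array([-d[1],d[0]])/L
    H=P.mean(0)+n*98*np.cos(np.pi/4); print(z,L,2*98*np.sin(np.pi/4),H,np.degrees(np.arctan2(*-n[::-1])))
print('cheeks', wray(s,(284,165),116),wray(s,(364,165),116))
delta([481,-167,123],-29.7)
```

```text
Traceback (most recent call last):
ValueError: attempt to get argmax of an empty sequence
```

Run:
```python
from h import *
a=np.load('w1.npy'); s={'eef_pos':a[:3],'orientation':a[3:]}
cap=wray(s,(324.5,191.5),100); print('cap',cap)
h=[(229,106),(421,109)]
for z in (60,70,80):
    P=np.array([wray(s,x,z)[:2] for x in h]); d=P[1]-P[0]; L=np.linalg.norm(d); n=np.array([-d[1],d[0]])/L
    H=P.mean(0)+n*98*np.cos(np.pi/4); print(z,L,2*98*np.sin(np.pi/4),H,np.degrees(np.arctan2(*-n[::-1])))
print('cheeks', wray(s,(284,165),116),wray(s,(364,165),116))
delta([481,-167,123],-29.7)
```

```text
cap [ 488.17895658 -159.77372952  100.        ]
60 136.25649539177226 138.5929291125633 [547.29649955 -55.81911398] -119.83687386265844
70 131.06936022757404 138.5929291125633 [547.56302195 -55.27594852] -119.83687386265841
80 125.88222506337576 138.5929291125633 [547.82954435 -54.73278305] -119.83687386265841
cheeks [ 477.5080671  -129.96715313  116.        ] [ 518.47982112 -152.60410502  116.        ]
pos [ 482.4 -167.   200.4] yang -29.0 t 3.52 F [-0.2  0.6  0.4] tilt [-0.003  0.002 -1.   ]
shift cm [-0.07 -0.09  7.74] turn 0.012
```

arm_command([
  [[0,0,3,0.012,0],[0,0,3,0,0],[0,0,1.2,0,0],[0,0,0,0,0]],
])

```text
time_s: 4.03
eef_pos: [483.3, -164.5, 129.9]
orientation: [0.001, 0.863, 0.505, 0.0]
contact_force: [0.5, -0.4, 0.1]
finger_gap: -0.1
```

Run:
```python
from h import *
delta([483,-166,108],-29.7)
s=r.state(); im=viewer.read_camera('wrist'); cv2.imwrite('pics/w2.png',im[60:360,120:520,::-1])
b=viewer.read_camera('side'); b=cv2.resize(b[170:290,235:395,::-1],(800,600),interpolation=cv2.INTER_CUBIC)
a=cv2.resize(im[60:360,120:520,::-1],(800,600)); cv2.imwrite('pics/w2.png',np.hstack([cv2.resize(a,(400,300)),cv2.resize(b,(400,300))]))
```

```text
pos [ 483.3 -164.5  129.9] yang -29.3 t 4.03 F [ 0.5 -0.4  0.1] tilt [ 0.001 -0.001 -1.   ]
shift cm [-0.15  0.04  2.19] turn 0.007
```

View pics/w2.png

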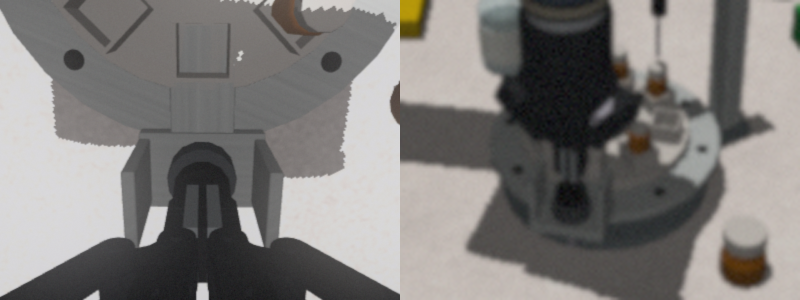

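arm_command([
  [[-0.15,0,0.7,0,0],[0,0,0.5,0,0],[0,0,0.5,0,0],[0,0,0.5,0,0],[0,0,0,0,0]],
])

```text
time_s: 4.75
eef_pos: [484.7, -167.2, 110.4]
orientation: [0.004, 0.863, 0.505, 0.002]
contact_force: [-0.5, -0.2, 4.0]
finger_gap: 0.4
```

Run:
```python
from h import *
delta([483,-166,107],-29.7)
```

```text
pos [ 484.7 -167.2  110.4] yang -29.3 t 4.75 F [-0.5 -0.2  4. ] tilt [ 0.008 -0.004 -1.   ]
shift cm [ 0.02 -0.22  0.33] turn 0.007
```

arm_command([
  [[0,-0.1,0.3,0,0],[0,-0.1,0.3,0,0],[0,0,0.2,0,0]],
])

```text
time_s: 5.12
eef_pos: [487.4, -168.9, 106.6]
orientation: [0.009, 0.863, 0.505, 0.005]
contact_force: [-0.8, 2.9, 18.4]
finger_gap: 0.2
```

Run:
```python
from h import *
delta([483,-166,107],-29.7)
```

```text
pos [ 487.4 -168.9  106.6] yang -29.3 t 5.12 F [-0.8  2.9 18.4] tilt [ 0.019 -0.011 -1.   ]
shift cm [ 0.04 -0.52 -0.05] turn 0.007
```

arm_command([
  [[0,-0.3,-0.05,0,0],[0,-0.4,0,0,0],[0,-0.4,0,0,0]],
])

```text
time_s: 5.5
eef_pos: [483.2, -166.5, 110.0]
orientation: [0.016, 0.863, 0.505, 0.009]
contact_force: [1.8, 0.2, 5.2]
finger_gap: -0.2
```

```bash
cat >> h.py <<'E'
def polar():
    s=r.state(); H=np.array([545.5,-56.5]); R=Ro.from_quat([*s['orientation'][1:],s['orientation'][0]]).as_matrix()
    tip=s['eef_pos']+19*R[:,2]; d=tip[:2]-H; a=np.degrees(np.arctan2(d[1],d[0])); ya=np.degrees(np.arctan2(R[1,1],R[0,1]))
    print('t',s['time_s'].round(2),'tip',tip.round(1),'rad',np.hypot(*d).round(1),'cw from start deg',round((-119.7-a+180)%360-180,2),'yaw cw',round(-29.7-ya,2),'Ftool',(R.T@s['contact_force']).round(1),'tilt',R[:,2].round(3))
E
python3 - <<'E'
from h import *
polar()
E
```

```text
Traceback (most recent call last):
  File "h.py", line 29, in polar
    print('t',s['time_s'].round(2),'tip',tip.round(1),'rad',np.hypot(*d).round(1),'cw from start deg',round((-119.7-a+180)%360-180,2),'yaw cw',round(-29.7-ya,2),'Ftool',(R.T@s['contact_force']).round(1),'tilt',R[:,2].round(3))
              ^^^^^^^^^^^^^^^^^
AttributeError: 'float' object has no attribute 'round'
```

```bash
sed -i "s/s\['time_s'\].round(2)/round(float(s['time_s']),2)/" h.py
python3 - <<'E'
from h import *
polar()
E
```

```text
t 5.5 tip [ 483.8 -166.8   91.1] rad 126.4 cw from start deg -0.48 yaw cw -0.36 Ftool [ 1.   1.6 -5.2] tilt [ 0.032 -0.019 -0.999]
```

arm_command([
  [[0,0,0.5,0,0],[0,-0.8,0.25,0,0],[0,-0.8,0.2,0,0]],
])

```text
time_s: 5.88
eef_pos: [478.9, -164.2, 106.8]
orientation: [0.028, 0.863, 0.504, 0.016]
contact_force: [3.0, 0.7, 15.7]
finger_gap: -0.2
```

Run:
```python
from h import *
polar()
```

```text
t 5.88 tip [ 480.  -164.8   87.8] rad 126.6 cw from start deg 1.45 yaw cw -0.3 Ftool [  2.1   3.3 -15.5] tilt [ 0.056 -0.033 -0.998]
```

arm_command([
  [[0,-1.2,0.1,0.03,0],[0,-1.2,0.1,0.05,0]],
])

```text
time_s: 6.12
eef_pos: [465.1, -155.3, 107.0]
orientation: [0.036, 0.883, 0.467, 0.023]
contact_force: [5.2, 3.9, 10.1]
finger_gap: -0.2
```

Run:
```python
from h import *
polar()
```

```text
t 6.12 tip [ 466.5 -156.1   88.1] rad 127.1 cw from start deg 8.71 yaw cw 4.56 Ftool [ 6.2  3.  -9.9] tilt [ 0.074 -0.042 -0.996]
```

arm_command([
  [[0,-1.2,0.1,0.12,0],[0,-1.2,0.1,0.12,0]],
])

```text
time_s: 6.38
eef_pos: [452.4, -144.3, 106.9]
orientation: [0.04, 0.934, 0.354, 0.033]
contact_force: [-2.4, -2.6, 17.6]
finger_gap: 0.3
```

Run:
```python
from h import *
polar()
im=viewer.read_camera('wrist'); b=viewer.read_camera('side')
cv2.imwrite('pics/w3.png',np.hstack([cv2.resize(im[60:360,120:520,::-1],(400,300)),cv2.resize(b[170:290,235:395,::-1],(400,300),interpolation=cv2.INTER_CUBIC)]))
```

```text
t 6.38 tip [ 454.1 -145.2   88. ] rad 127.4 cw from start deg 16.13 yaw cw 18.81 Ftool [ -2.9   2.  -17.6] tilt [ 0.09  -0.051 -0.995]
```

View pics/w3.png

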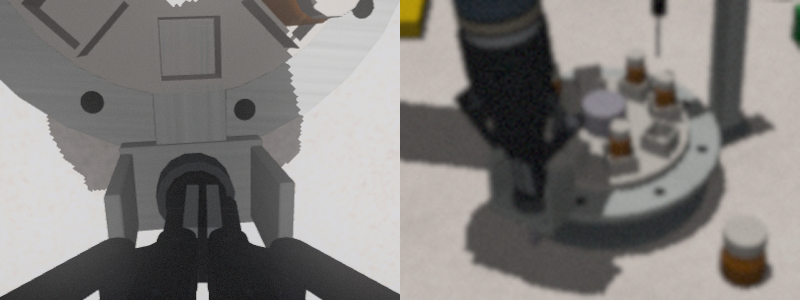

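Run:
```python
from h import *
s=r.state()
for p in [(92,102),(245,110)]:
    P=wray(s,(p[0]+120,p[1]+60),56); d=P[:2]-[545.5,-56.5]; print(P.round(1),np.hypot(*d).round(1),np.degrees(np.arctan2(d[1],d[0])).round(1))
for p in [(118,147),(263,137),(190,141),(190,48)]:
    z=62
    P=wray(s,(p[0]+120,p[1]+60),z); d=P[:2]-[545.5,-56.5]; print(p,P.round(1),np.hypot(*d).round(1),np.degrees(np.arctan2(d[1],d[0])).round(1))
```

```text
[450.9 -80.2  56. ] 97.5 -165.9
[ 496.7 -139.8   56. ] 96.5 -120.4
(118, 147) [ 443.  -103.1   62. ] 112.6 -155.6
(263, 137) [ 492.7 -154.4   62. ] 111.2 -118.4
(190, 141) [ 467.6 -127.8   62. ] 105.6 -137.5
(190, 48) [501.1 -98.6  62. ] 61.2 -136.5
```

arm_command([
  [[0,0,-0.8,0,0],[0,0,-0.6,0,0],[0,-0.5,0,0.05,0],[0,-0.5,0,0,0]],
])

```text
time_s: 6.98
eef_pos: [444.0, -135.0, 120.6]
orientation: [0.039, 0.942, 0.332, 0.034]
contact_force: [-0.1, -0.1, 0.9]
finger_gap: -0.2
```

Run:
```python
from h import *
polar()
```

```text
t 6.97 tip [ 445.7 -136.   101.7] rad 127.6 cw from start deg 21.75 yaw cw 21.63 Ftool [-0.1  0.1 -0.9] tilt [ 0.09  -0.051 -0.995]
```

arm_command([
  [[0,-0.4,-0.25,0.03,0],[0,-0.4,-0.05,0.03,0],[0,-0.4,-0.04,0.03,0],[0,-0.4,-0.04,0.03,0],[0,-0.4,-0.04,0.03,0]],
])

```text
time_s: 7.6
eef_pos: [433.0, -119.1, 123.0]
orientation: [0.038, 0.965, 0.256, 0.038]
contact_force: [0.1, -2.1, -0.8]
finger_gap: 0.1
```

Run:
```python
from h import *
polar()
```

```text
t 7.6 tip [ 434.8 -120.1  104.1] rad 127.7 cw from start deg 30.41 yaw cw 30.74 Ftool [-1.   1.8  0.9] tilt [ 0.093 -0.053 -0.994]
```

arm_command([
  [[0,-0.4,-0.04,0.03,0],[0,-0.4,-0.04,0.03,0],[0,-0.4,-0.04,0.03,0],[0,-0.4,-0.04,0.03,0],[0,-0.4,-0.04,0.03,0],[0,-0.4,-0.04,0.03,0]],
])

```text
time_s: 8.35
eef_pos: [423.0, -96.9, 123.3]
orientation: [0.035, 0.985, 0.162, 0.043]
contact_force: [0.1, -1.6, -1.2]
finger_gap: -0.2
```

Run:
```python
from h import *
polar()
im=viewer.read_camera('wrist'); b=viewer.read_camera('side')
cv2.imwrite('pics/w4.png',np.hstack([cv2.resize(im[60:360,120:520,::-1],(400,300)),cv2.resize(b[170:290,235:395,::-1],(400,300),interpolation=cv2.INTER_CUBIC)]))
```

```text
t 8.35 tip [424.8 -97.9 104.4] rad 127.6 cw from start deg 41.34 yaw cw 41.79 Ftool [-0.5  1.4  1.3] tilt [ 0.095 -0.055 -0.994]
```

View pics/w4.png

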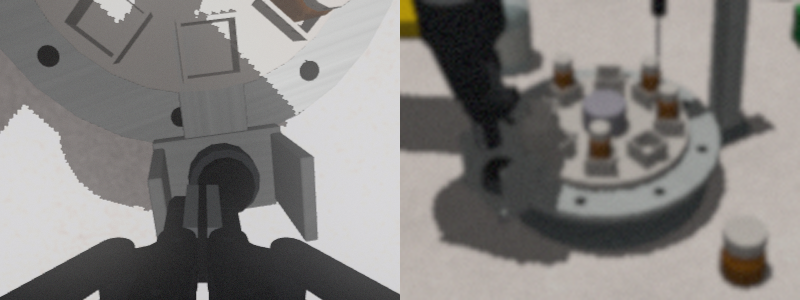

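Run:
```python
from h import *
s=r.state()
for p,z in [((177,117),56),((310,70),56),((48,55),56),((213,132),62),((209,50),62),((180,90),62),((245,86),62)]:
    P=wray(s,(p[0]+120,p[1]+60),z); d=P[:2]-[545.5,-56.5]; print(p,P.round(1),np.hypot(*d).round(1),np.degrees(np.arctan2(d[1],d[0])).round(1))
```

```text
(177, 117) [450.4 -78.9  56. ] 97.6 -166.8
(310, 70) [ 497.5 -140.1   56. ] 96.4 -119.9
(48, 55) [461.   -6.3  56. ] 98.3 149.3
(213, 132) [449.5 -99.4  62. ] 105.1 -155.9
(209, 50) [489.6 -83.4  62. ] 62.0 -154.3
(180, 90) [465.5 -75.6  62. ] 82.2 -166.6
(245, 86) [ 478.2 -107.5   62. ] 84.4 -142.8
```

arm_command([
  [[0,-0.4,-0.04,0.03,0],[0,-0.4,-0.04,0.03,0],[0,-0.4,-0.04,0.03,0],[0,-0.3,-0.03,0.02,0],[0,-0.25,-0.02,0.02,0]],
])

```text
time_s: 9.07
eef_pos: [417.3, -79.0, 123.5]
orientation: [0.031, 0.994, 0.096, 0.044]
contact_force: [0.2, -0.4, -0.4]
finger_gap: -0.2
```

Run:
```python
from h import *
polar()
```

```text
t 9.07 tip [419.  -80.  104.6] rad 128.6 cw from start deg 49.77 yaw cw 49.43 Ftool [0.1 0.4 0.5] tilt [ 0.093 -0.054 -0.994]
```

arm_command([
  [[0,-0.2,-0.02,0.01,0],[0,-0.2,-0.02,0.01,0],[0,-0.2,-0.02,0.01,0]],
])

```text
time_s: 9.45
eef_pos: [415.7, -72.5, 123.6]
orientation: [0.03, 0.995, 0.08, 0.044]
contact_force: [1.1, -3.3, -1.6]
finger_gap: 0.0
```

Run:
```python
from h import *
polar()
im=viewer.read_camera('wrist'); b=viewer.read_camera('side')
cv2.imwrite('pics/w5.png',np.hstack([cv2.resize(im[60:360,120:520,::-1],(400,300)),cv2.resize(b[170:290,235:395,::-1],(400,300),interpolation=cv2.INTER_CUBIC)]))
```

```text
t 9.45 tip [417.5 -73.5 104.7] rad 129.1 cw from start deg 52.74 yaw cw 51.24 Ftool [0.4 3.4 1.9] tilt [ 0.092 -0.053 -0.994]
```

View pics/w5.png

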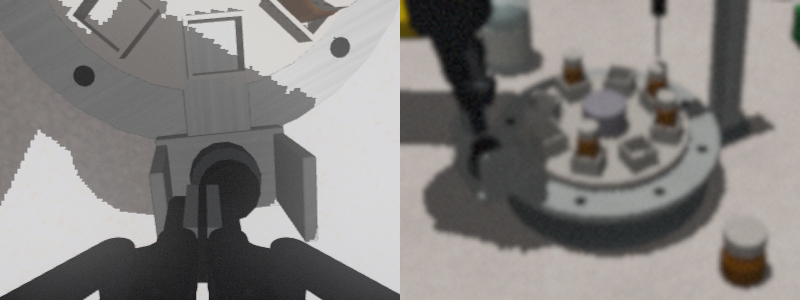

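Run:
```python
from h import *
s=r.state()
for p,z in [((84,75),56),((340,47),56),((217,135),62),((214,50),62)]:
    P=wray(s,(p[0]+120,p[1]+60),z); d=P[:2]-[545.5,-56.5]; print(p,P.round(1),np.hypot(*d).round(1),np.degrees(np.arctan2(d[1],d[0])).round(1))
```

```text
(84, 75) [462.   -7.4  56. ] 96.9 149.5
(340, 47) [ 498.2 -140.8   56. ] 96.7 -119.3
(217, 135) [441.4 -81.6  62. ] 107.1 -166.4
(214, 50) [485.4 -72.6  62. ] 62.2 -165.0
```

arm_command([
  [[0,-0.2,-0.02,0.01,0],[0,-0.2,-0.02,0,0]],
])

```text
time_s: 9.8
eef_pos: [415.8, -71.0, 123.7]
orientation: [0.032, 0.996, 0.077, 0.044]
contact_force: [-3.2, -14.0, -3.9]
finger_gap: 0.1
```

Run:
```python
from h import *
polar()
```

```text
t 9.8 tip [417.6 -72.1 104.8] rad 128.9 cw from start deg 53.33 yaw cw 51.6 Ftool [-5.6 13.   4.4] tilt [ 0.093 -0.057 -0.994]
```

arm_command([
  [[0,0.5,-0.1,0,0],[0,0.5,-0.3,0,0],[0,0.2,-1.5,0,0],[0,0,-3,0,0],[0,0,-5,0,0],[0,0,-5,0,0],[0,0,0,0,0],[0,0,0,0,0]],
])

```text
time_s: 10.8
eef_pos: [400.8, -72.9, 276.7]
orientation: [0.029, 0.996, 0.075, 0.042]
contact_force: [-0.9, 0.6, -0.7]
finger_gap: 0.3
```

Run:
```python
from h import *
polar()
im=viewer.read_camera('wrist'); b=viewer.read_camera('side'); a=viewer.read_camera('top')
cv2.imwrite('pics/t6.png',a[:,:,::-1])
C=lambda i:cv2.resize(i[:,:,::-1],(400,300),interpolation=cv2.INTER_CUBIC)
cv2.imwrite('pics/w6.png',np.vstack([np.hstack([C(im),C(b[170:290,235:395])]),np.hstack([cv2.convertScaleAbs(C(a[120:255,290:470]),alpha=1.5),C(b)])]))
```

```text
t 10.8 tip [402.5 -73.9 257.8] rad 144.1 cw from start deg 53.37 yaw cw 51.78 Ftool [-0.8 -0.8  0.6] tilt [ 0.087 -0.051 -0.995]
```

View pics/w6.png

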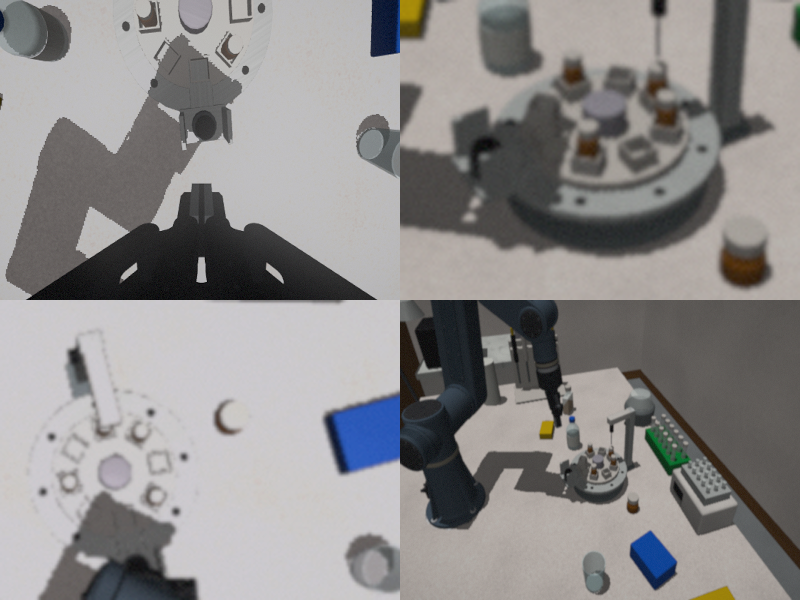

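arm_command([
  [[0,-4,0,0,0],[0,-5,0,0,0],[0,-5,0,0,0],[0,-5,0,0,0],[0,-5,0,0,0],[0,-5,0,0,0],[0,0,0,0,0],[0,0,0,0,0]],
])

```text
time_s: 11.95
eef_pos: [355.5, 220.0, 247.9]
orientation: [0.029, 0.996, 0.074, 0.031]
contact_force: [0.6, -0.0, 0.9]
finger_gap: -0.4
```

Run:
```python
from h import *
polar()
b=viewer.read_camera('side'); a=viewer.read_camera('top')
cv2.imwrite('pics/t7.png',a[:,:,::-1]);cv2.imwrite('pics/s7.png',b[:,:,::-1])
p=a[205:255,295:345]; m=(p.max(2)<75).astype(np.uint8); n,l,s,c=cv2.connectedComponentsWithStats(m)
for i in range(1,n):
    if s[i,4]>40:
        q=c[i]+[295,205]
        for z in (100,91):
            P=ray('top',q,z); d=P[:2]-[545.5,-56.5]; print(s[i,4],z,P.round(1),np.hypot(*d).round(1),np.degrees(np.arctan2(d[1],d[0])).round(1))
an=np.radians(-164.7); 
for z in (100,91): print('side cap expected',z,proj('side',[[545.5+128*np.cos(an),-56.5+128*np.sin(an),z]]), 'top',proj('top',[[545.5+128*np.cos(an),-56.5+128*np.sin(an),z]]))
A=cv2.resize(a[130:250,285:405,::-1],(400,400),interpolation=cv2.INTER_CUBIC); B=cv2.resize(b[180:270,250:340,::-1],(400,400),interpolation=cv2.INTER_CUBIC)
cv2.imwrite('pics/f7.png',np.hstack([A,B]))
```

```text
t 11.95 tip [356.8 219.  229. ] rad 333.9 cw from start deg 115.89 yaw cw 51.93 Ftool [ 0.6  0.2 -0.8] tilt [ 0.065 -0.053 -0.996]
side cap expected 100 [[269.38931365 228.31906561]] top [[352.24824727 239.72295602]]
side cap expected 91 [[269.66561714 231.28520994]] top [[351.99931049 239.66232594]]
```

View pics/f7.png

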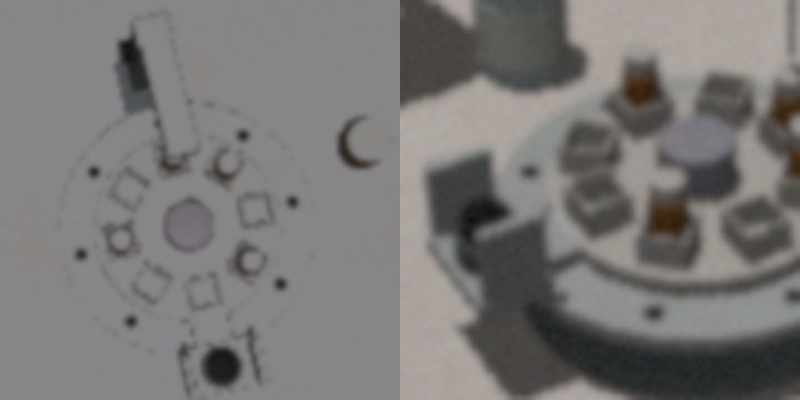

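Run:
```python
from rig import r, viewer, job
print(job.finish_job(), r.state()['time_s'])
```

```text
the job is handed in; nothing more can be done
the job is handed in; nothing more can be done
```

I turned the carousel clockwise by one hole, and the next vial now stands under the needle. The job is handed in. It reports no verdict, so what follows rests on my own checks.

- **How I did it:** I pressed the cap fully in with shut fingertips. Friction on the pressed cap dragged the carousel to about 0.30 rad. I then lifted the tips off the cap and pushed the leading cheek slowly until the carousel locked in the next hole. The arm backed off and moved clear, with about 12 s of the 42 s used.
- **Lock:** at the end, about 2 mm more of pushing raised the side force to 13 N with almost no movement. Turning freely takes only 1 to 3 N, so I take the pin to be in the hole.
- **Angle:** the top view gives about 45.8° of turn and the wrist view about 45.6°, against a target of 45° with a tolerance of 2.3°.
- **Vials and bench:** the pictures show all four vials upright in their sockets and the next one under the needle. The bench things I could see look unmoved. I judged both by eye only.
- **Checks that were weaker or disagreed:**
  - The automatic search for the cap in the last top picture found nothing, so I read its pixel position by eye.
  - The side view puts the cap at its "out" height only to within about 2 pixels.
  - The first cap positions from the three cameras differed by up to about 10 mm, so I averaged them with the known geometry.
- **Tool tilt:** the tool tilted about 0.1 rad while pressing and dragging. It caused no visible harm.

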